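Put the bench tools back on their shadow pads

ROBOT

A 6-joint arm with a two-finger parallel gripper is mounted at the origin on the work surface. World frame = base frame: x ahead of the robot, y to its left, z up, the work surface at z = 0. Lengths are in m, angles in rad, forces in N, time in s.
With the tool pointing down it reaches from about 0.3 to 0.75 m from the base axis. Payload 8.5 kg.
Tool frame: the origin (TCP) lies on the centre line of the jaws, within the pads' length; the fingertips stand 25 mm ahead of it and the grasp point (between the pads) lies 6 mm ahead of it; z points along the fingers, y is the line along which they close (so a half turn about z gives the same grasp; the last joint's range is limited). The gripper opens to 85 mm and grips with 20 to 120 N. Pads are 22 mm wide; open, the fingers measure 114 mm over their backs; the gripper's body (76 mm by 85 mm) begins 54 mm behind the grasp point. The pads swing forward as they close: fully open they stand 13 mm farther back than shut.
Start: joints at [-1.526, 0.381, 1.297, -0, 1.464, -0.215], TCP at [0.141, -0.532, 0.256] pointing down, gripper open.
Joint ranges: [-3.11, 3.11], [-0.89, 2.33], [0.22, 2.48], [-1.42, 4.56], [0.17, 2.85], [-2.88, 2.88]. Speed limits (rad/s): [2.39, 2.39, 3.14, 3.14, 3.14, 3.14].

INTERFACE

Orientations are given as a rotation vector (axis times angle).
In Python, from workcell import get_state, read_camera, get_calibration, sign_off gives the robot as it stands.
- The arm moves only by the tool servo_tool, never from a script. Its argument "increments" is a list of rows, each a list of 3 entries, a list of its own where there are three numbers: the closure, from 0 (fully open) to 1 (shut), then the shift along the world's x, y, z in mm, then the turn about the world's z in rad. In form: [[jaw, [dx, dy, dz], yaw], ...]. A call has 1 to 20 rows; each row is the pose to reach, as a shift and turn from the pose commanded when the call began; what a row does not reach only later rows make up. A row lasts 1/8 s, in which the tool goes at most 62.5 mm and 10.7 degrees, less where a joint would pass 70% of its speed; a pose out of reach is approached as far as the arm can. A call with a gripper value outside its range is refused whole. The fingers move at their own pace and stop on an object; "squeeze" is the grip in N (left out, the last holds). Time passes only in rows, so rows that repeat a pose let the fingers close. It gives the time, the measured TCP pose, the force, the opening and the grip force at its end, in the units of the state.
- get_state(): the state, without advancing time (a new reading comes with each control period).
- read_camera(name): name is "scene" or "side" or "wrist"; returns (picture, depth): 420x560x3 uint8, blue, green, red; 420x560 float32, m along the optical axis (not along the pixel's ray), 0 where there is no reading.
- get_calibration(name): a dict with "camera_matrix" (3x3 intrinsics, pixels), "k1" (the pictures are not rectified: a ray, as slopes to the right and down, at radius r is drawn at 1 + k1 r^2 times it, then the intrinsics apply), "xyz" and "attitude" of the camera in the world. Camera axes: x right, y down, z forward; pixel columns grow to the right and rows downward; lengths in m; the calibration is good to about 2 mm. A picture is of the moment at which its call begins: read the wrist's pose just before it. get_calibration takes no time and is no camera call; for the wrist camera it gives the pose at the moment of the call.
- sign_off(): hands the job in; it is judged then, once.
The state is a dict: "time_s": time; "joint_pos": joint angles; "dq": joint speeds; "effort": joint torques, N m; "eef_pos": TCP position; "tcp_rot": TCP orientation; "force": force on the tool from outside, world axes, zero at the start; "ft_torque": the same for the moment, N m; "grip_width": finger opening in m; "grip_force": force on a finger pad.
Only numpy, scipy, OpenCV 4.12 (cv2) and the standard library are available. Lean on these libraries where they do the work, as an engineer would, in place of code of your own. Each camera call takes 0.05 s, during which the arm holds its last target. There are 200 camera calls.

TASK

Tidy up the bench: put each of the five loose tools (two spanners, two sockets and the tape measure) back on the foam pad that carries its own black silhouette, matching shape and size. Lay each one centred on its silhouette and lined up with it, spanners flat, sockets and tape measure standing upright as you find them, and leave them all lying still.

Things in the scene. Friction and masses are not known exactly. Their poses are not given: they have to be found in the camera images.
- big_spanner: the larger of two plain steel double open-ended spanners, lying flat: 175 mm long over the jaw tips, shaft 18 mm wide, heads about 42 mm wide, 12 mm thick, 0.2 kg or so. Origin at its very middle (half way along the shaft, half way up the thickness, so 6 mm above what it lies on); x runs along the shaft, z up through the thickness. Both ends are alike, so a half turn makes no difference.
- small_spanner: the smaller steel double open-ended spanner, lying flat: 115 mm long, shaft 13 mm wide, heads about 29 mm wide, 10 mm thick, 0.08 kg or so. Origin at its very middle (5 mm above what it lies on); x along the shaft, z up. Both ends are alike.
- big_socket: the larger of two round steel sockets, standing upright with a black bore on top: 46 mm diameter, 50 mm high, 0.25 kg or so. Origin at its very middle (25 mm above what it stands on); z along its upright axis. Yaw does not matter.
- small_socket: the smaller round steel socket, standing upright with a black bore on top: 28 mm diameter, 40 mm high, 0.1 kg or so. Origin at its very middle (20 mm above what it stands on); z along its upright axis. Yaw does not matter.
- tape: a black pocket tape measure with round metal discs on its two broad sides, standing on its edge: 70 mm long, 36 mm wide, 60 mm high, 0.22 kg or so. Origin at its very middle (30 mm above what it stands on); x along the 70 mm length, y across the 36 mm width, z up. A half turn makes no difference.
- pad_big_spanner: grey foam pad 200 x 60 mm with a black silhouette of the large spanner (about 180 mm long), along the pad's long side, which is its x axis. Origin at the centre of the pad's underside, top face 8 mm above it; the silhouette is centred on the pad. The pad is fixed to the bench.
- pad_small_spanner: grey foam pad 200 x 60 mm, same size as the other long pad, with a black silhouette of the small spanner (about 120 mm long), along the pad's long side, which is its x axis. Origin at the centre of the pad's underside, top face 8 mm above it; the silhouette is centred on the pad. The pad is fixed to the bench.
- pad_big_socket: grey foam pad 80 x 80 mm with a large black disc, 50 mm diameter. Origin at the centre of the pad's underside, top face 8 mm above it; the silhouette is centred on the pad. The pad is fixed to the bench.
- pad_small_socket: grey foam pad 80 x 80 mm with a small black disc, 32 mm diameter. Origin at the centre of the pad's underside, top face 8 mm above it; the silhouette is centred on the pad. The pad is fixed to the bench.
- pad_tape: grey foam pad 90 x 70 mm with a black rectangle 75 x 41 mm, long side along the pad's x axis. Origin at the centre of the pad's underside, top face 8 mm above it; the silhouette is centred on the pad. The pad is fixed to the bench.
There are look-alikes about, which are no part of the job. Leave any red or turquoise look-alike of the big_spanner alone.

How it is judged:
At the end, for the whole second after the job is handed in: Each tool rests on the pad with its own silhouette: centres within 12 mm seen from above, at most 4 mm off the pad's top, flat or upright within 0.15 rad, spanners and tape measure turned within 0.21 rad of the silhouette (either way round), all at rest (horizontal distance between big_spanner and pad_big_spanner below 0.012 m and z of big_spanner in the frame of pad_big_spanner below 0.018 m and angle between the z axis of big_spanner and the z axis of pad_big_spanner, either way round below 0.15 rad and linear speed of each of big_spanner, small_spanner, big_socket, small_socket, tape below 0.02 m/s and angular speed of each of big_spanner, small_spanner, big_socket, small_socket, tape below 0.2 rad/s and angle between the x axis of big_spanner and the x axis of pad_big_spanner, either way round below 0.21 rad and horizontal distance between small_spanner and pad_small_spanner below 0.012 m and z of small_spanner in the frame of pad_small_spanner below 0.017 m and angle between the z axis of small_spanner and the z axis of pad_small_spanner, either way round below 0.15 rad and angle between the x axis of small_spanner and the x axis of pad_small_spanner, either way round below 0.21 rad and horizontal distance between big_socket and pad_big_socket below 0.012 m and z of big_socket in the frame of pad_big_socket below 0.037 m and angle between the z axis of big_socket and the z axis of pad_big_socket, either way round below 0.15 rad and horizontal distance between small_socket and pad_small_socket below 0.012 m and z of small_socket in the frame of pad_small_socket below 0.032 m and angle between the z axis of small_socket and the z axis of pad_small_socket, either way round below 0.15 rad and horizontal distance between tape and pad_tape below 0.012 m and z of tape in the frame of pad_tape below 0.042 m and angle between the z axis of tape and the z axis of pad_tape, either way round below 0.15 rad and angle between the x axis of tape and the x axis of pad_tape, either way round below 0.21 rad); the robot touches nothing.
It also fails if it takes over 144 s, if anything falls off the work surface, if the arm or the gripper's body presses on something with over 40 N, if the wrist force passes 120 N, or if a joint passes its speed limit or range.

## Working session

There is one attempt and no reset: what is moved stays moved. The work goes in short steps, Python scripts to look and compute and a tool call to move; the robot and the scene stay as the last step left them, time stands still between calls to the robot, and variables do not carry over. Pictures are saved under pics/ and viewed, at most 14 in all, crops included, and the job is handed in when it is done.

Besides the shell and the picture viewer there is one more tool, called as a command line: name --argument value ..., lists and objects as JSON in quotes. servo_tool: Moves the arm, as the interface text tells. Its arguments: {"type":"object","properties":{"increments":{"type":"array"},"squeeze":{"type":"number"}},"required":["increments"]}

```bash
mkdir -p pics; ls; python3 - <<'E'
from workcell import *
import cv2,numpy as np
s=get_state();print(s['time_s'],s['eef_pos'],s['tcp_rot'],s['grip_width'])
for n in("scene","side"):
    p,d=read_camera(n);cv2.imwrite(f"pics/{n}0.png",p);np.savez(f"{n}0.npz",p=p,d=d);print(get_calibration(n))
E
```

```text
pics
0.0 [ 0.14124386 -0.53129313  0.25570798] [-3.11368530e+00 -4.06771635e-01 -1.34736752e-04] 0.08508662556917024
{'camera_matrix': array([[475.63684361,   0.        , 285.70349764],
       [  0.        , 475.63684361, 208.49035346],
       [  0.        ,   0.        ,   1.        ]]), 'k1': -0.1082045862115274, 'xyz': array([1.44589207, 0.30145148, 0.70708512]), 'attitude': array([-1.36298479, -1.87982372,  1.08293982])}
{'camera_matrix': array([[532.66784528,   0.        , 280.18591472],
       [  0.        , 532.66784528, 218.04785961],
       [  0.        ,   0.        ,   1.        ]]), 'k1': -0.06468931416755712, 'xyz': array([-0.16679235,  0.59668399,  0.88573583]), 'attitude': array([-0.97112755,  2.45389393, -1.062851  ])}
```

View pics/scene0.png

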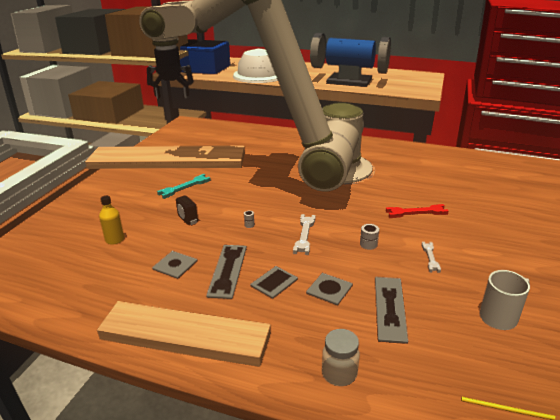

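View pics/side0.png

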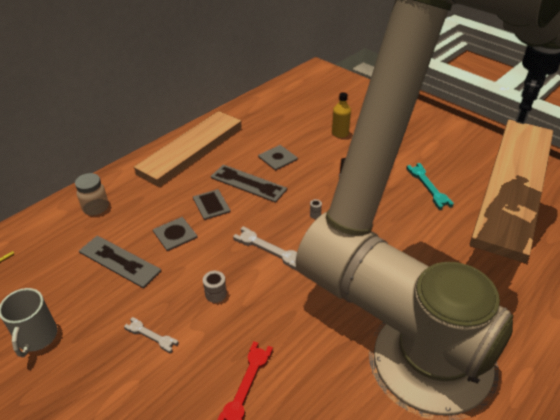

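The scene view shows these tools: tape (187,210), small socket (249,218), big steel spanner (305,234), big socket (370,237) and small spanner (431,257). The pads are small socket (175,264), big spanner (227,270), tape (275,281), big socket (330,289) and small spanner (391,308). The look-alikes of the big spanner are turquoise (184,185) and red (417,211). The plain steel one at (305,234) is the one meant.

```bash
cat > h.py <<'E'
import numpy as np,cv2
from scipy.spatial.transform import Rotation as R
from workcell import *
def ortho(p,c,x0,x1,y0,y1,z,s):
    """top view: row 0 is x1 (ahead up), col 0 is y1 (left); s px per m"""
    xs=np.arange(x1,x0,-1/s);ys=np.arange(y1,y0,-1/s)
    Y,X=np.meshgrid(ys,xs);W=np.stack([X,Y,np.full_like(X,z)],-1).reshape(-1,3)
    r=R.from_rotvec(c['attitude']).inv()
    q=cv2.projectPoints(W,r.as_rotvec(),-r.apply(c['xyz']),c['camera_matrix'],np.array([c['k1'],0,0,0]))[0]
    q=q.reshape(X.shape+(2,)).astype(np.float32)
    return cv2.remap(p,q[...,0],q[...,1],cv2.INTER_CUBIC)
def grid(o,x1,y1,s,step=.05):
    h,w=o.shape[:2]
    for i in range(-40,40):
        v=i*step;r=int((x1-v)*s);c=int((y1-v)*s)
        if 0<=r<h: cv2.line(o,(0,r),(w,r),(0,255,255) ,1);cv2.putText(o,f"{v:.2f}",(0,r-2),0,.35,(255,255,255),1)
        if 0<=c<w: cv2.line(o,(c,0),(c,h),(0,255,255),1);cv2.putText(o,f"{v:.2f}",(c+1,10),0,.35,(255,255,255),1)
    return o
def cloud(d,c):
    """world xyz for every pixel"""
    v,u=np.mgrid[:d.shape[0],:d.shape[1]]
    n=cv2.undistortPoints(np.stack([u,v],-1).reshape(-1,1,2).astype(float),c['camera_matrix'],np.array([c['k1'],0,0,0])).reshape(d.shape+(2,))
    P=np.concatenate([n*d[...,None],d[...,None]],-1)
    return R.from_rotvec(c['attitude']).apply(P.reshape(-1,3)).reshape(P.shape)+c['xyz']
E
python3 - <<'E'
from h import *
f=np.load('scene0.npz');c=get_calibration('scene')
o=grid(ortho(f['p'],c,.25,.85,-.4,.4,.008,1000),.85,.4,1000)
cv2.imwrite('pics/o0.png',o[:600,:800])
E
```

```text
(no output)
```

View pics/o0.png

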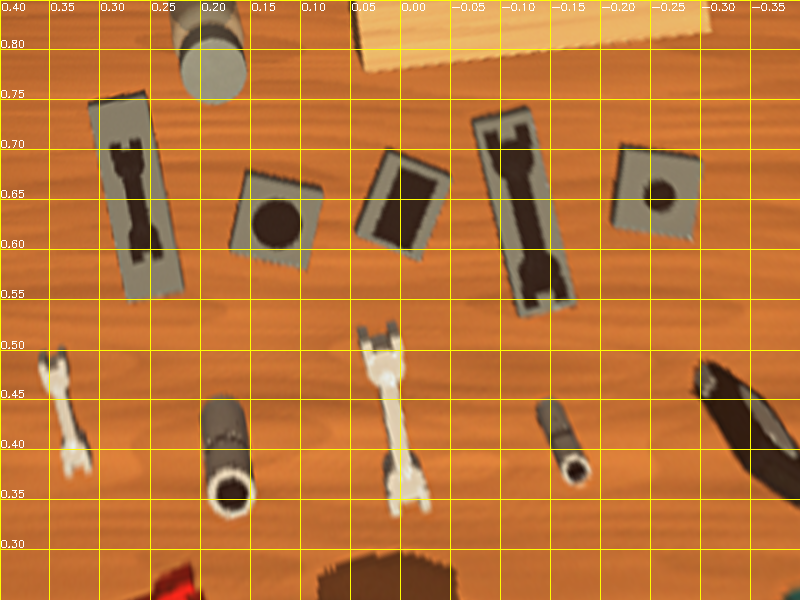

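The top view at z=8 mm shows all five pads clearly. The big silhouette is on the pad at y≈-0.13 and the small one on the pad at y≈0.27. Next I'll measure exact poses.

```bash
python3 - <<'E'
from h import *
f=np.load('scene0.npz');c=get_calibration('scene');S=2000
def m(name,z,x,y,fn,r=.07):
    o=ortho(f['p'],c,x-r,x+r,y-r,y+r,z,S)
    k=fn(o).astype(np.uint8);n,l,st,ce=cv2.connectedComponentsWithStats(k)
    # component closest to centre of window, sizeable
    i=max(range(1,n),key=lambda i:st[i,4]-20*np.hypot(*(ce[i]-r*S)))
    pts=np.argwhere(l==i)[:,::-1].astype(np.float32)
    mu=pts.mean(0);R_=cv2.minAreaRect(pts)
    W=lambda q:(round(x+r-q[1]/S,4),round(y+r-q[0]/S,4))
    w,v=np.linalg.eigh(np.cov((pts-mu).T));a=v[:,1]
    print(name,'rect',W(R_[0]),np.round(np.array(R_[1])/S*1000,1),'mean',W(mu),'yaw',round(np.arctan(-a[0]/-a[1] if a[1] else 9),3))
dark=lambda o:o.max(2)<75
br=lambda o:o[...,0]>115
m('pad_ss',.008,.655,-.247,dark,.035);m('pad_bs',.008,.637,.135,dark,.04);m('pad_tape',.008,.647,.008,dark,.05)
m('pad_bigsp',.008,.642,-.125,dark,.1);m('pad_smsp',.008,.655,.265,dark,.085)
m('bigsp',.012,.43,.005,br,.12);m('smsp',.010,.438,.335,br,.09)
m('bigsock bore',.05,.37,.172,dark,.04);m('smsock bore',.04,.385,-.165,dark,.03)
d=cloud(f['d'],c)
for n,lo,hi,bx in(('tape',.05,.068,(.35,.5,-.4,-.26)),('bs',.045,.06,(.3,.45,.1,.25)),('ss',.034,.046,(.3,.5,-.2,-.1))):
    q=d[(d[...,2]>lo)&(d[...,2]<hi)&(d[...,0]>bx[0])&(d[...,0]<bx[1])&(d[...,1]>bx[2])&(d[...,1]<bx[3])][:,:2]
    print(n,len(q),q.mean(0),cv2.minAreaRect((q*1000).astype(np.float32)))
E
```

```text
pad_ss rect (0.6545, -0.259) [28.3 29. ] mean (np.float32(0.6543), np.float32(-0.2591)) yaw -1.056
pad_bs rect (0.626, 0.1232) [47.1 47.4] mean (np.float32(0.6262), np.float32(0.1233)) yaw -1.452
pad_tape rect (0.6414, -0.0044) [40.1 74.1] mean (np.float32(0.6415), np.float32(-0.0045)) yaw -0.379
pad_bigsp rect (0.6342, -0.126) [179.4  43.4] mean (np.float32(0.6341), np.float32(-0.1258)) yaw 0.234
pad_smsp rect (0.6496, 0.2643) [119.6  31. ] mean (np.float32(0.65), np.float32(0.2642)) yaw 0.195
bigsp rect (0.4299, 0.0059) [177.7  41.2] mean (np.float32(0.4303), np.float32(0.0062)) yaw 0.175
smsp rect (0.4356, 0.3353) [117.7  27.4] mean (np.float32(0.4352), np.float32(0.3352)) yaw 0.247
bigsock bore rect (0.4093, 0.1737) [ 1.5 11.5] mean (np.float32(0.4095), np.float32(0.1739)) yaw -1.548Traceback (most recent call last):
  File "<stdin>", line 18, in <module>
  File "<stdin>", line 7, in m
ValueError: max() iterable argument is empty
```

```bash
python3 - <<'E'
from h import *
f=np.load('scene0.npz');c=get_calibration('scene')
d=cloud(f['d'],c)
for n,lo,hi,bx in(('tape',.052,.07,(.3,.5,-.4,-.2)),('bs',.045,.06,(.3,.45,.1,.25)),('ss',.034,.046,(.3,.5,-.2,-.1))):
    q=d[(d[...,2]>lo)&(d[...,2]<hi)&(d[...,0]>bx[0])&(d[...,0]<bx[1])&(d[...,1]>bx[2])&(d[...,1]<bx[3])][:,:2]
    print(n,len(q),q.mean(0),cv2.minAreaRect((q*1000).astype(np.float32)))
o=np.hstack([cv2.resize(ortho(f['p'],c,x-.05,x+.05,y-.05,y+.05,z,2600),(260,260)) for x,y,z in((.35,-.31,.06),(.34,.165,.05),(.37,-.165,.04))])
cv2.imwrite('pics/t0.png',o)
E
```

```text
tape 193 [ 0.45815979 -0.32831044] ((453.3252258300781, -331.876220703125), (72.42301940917969, 37.77900314331055), 56.90080261230469)
bs 170 [0.42648024 0.17738516] ((424.7967834472656, 177.5531768798828), (47.58442687988281, 44.95758056640625), 29.37360382080078)
ss 57 [ 0.43346589 -0.15214304] ((431.9632873535156, -152.46739196777344), (26.144990921020508, 25.56121063232422), 12.172307014465332)
```

View pics/t0.png

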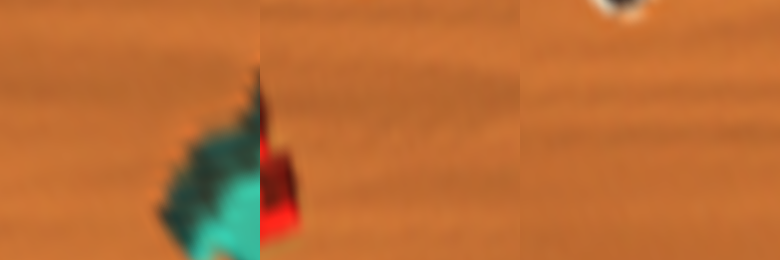

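The crops were framed wrong, but the depth fit gives clean tops:

| Tool | x, y (m) | Yaw (rad) |
|---|---|---|
| Tape | (.453, -.332) | .99 |
| Big socket | (.425, .1775) | does not matter |
| Small socket | (.432, -.1525) | does not matter |

I'll start with the tape, which is nearest.

servo_tool --increments '[[0,[150,100,0],0.3],[0,[312,199,0],0.733],[0,[312,199,0],0.733],[0,[312,199,0],0.733],[0,[312,199,0],0.733],[0,[312,199,0],0.733],[0,[312,199,0],0.733],[0,[312,199,-80],0.733],[0,[312,199,-80],0.733],[0,[312,199,-80],0.733]]' --squeeze 40

```text
time_s: 1.35
eef_pos: [0.4523, -0.3327, 0.1751]
tcp_rot: [-2.76, -1.493, 0.002]
force: [0.0, 0.1, 1.6]
grip_width: 0.0856
grip_force: 0.0
```

```bash
python3 - <<'E'
from h import *
s=get_state();print(s['time_s'],s['eef_pos'],s['tcp_rot'])
c=get_calibration('wrist');p,d=read_camera('wrist')
x,y=.453,-.332
o=ortho(p,c,x-.1,x+.1,y-.1,y+.1,.06,2000)
cv2.imwrite('pics/w1.png',np.hstack([grid(o,x+.1,y+.1,2000),np.zeros((400,0,3),np.uint8)]))
P=cloud(d,c)
q=P[(P[...,2]>.052)&(P[...,2]<.07)&(abs(P[...,0]-x)<.08)&(abs(P[...,1]-y)<.08)][:,:2]
print(len(q),q.mean(0) if len(q) else 0,cv2.minAreaRect((q*1000).astype(np.float32)) if len(q) else 0)
E
```

```text
1.35 [ 0.45228292 -0.33271534  0.17509787] [-2.76035765e+00 -1.49341773e+00  1.53962171e-03]Traceback (most recent call last):
  File "<stdin>", line 6, in <module>
    return _nx.concatenate(arrs, 1, dtype=dtype, casting=casting)
           ~~~~~~~~~~~~~~~^^^^^^^^^^^^^^^^^^^^^^^^^^^^^^^^^^^^^^^
ValueError: all the input array dimensions except for the concatenation axis must match exactly, but along dimension 0, the array at index 0 has size 401 and the array at index 1 has size 400
```

```bash
cat >> h.py <<'E'
def wlook(name,x,y,z,lo,hi,r=.1,s=2000):
    c=get_calibration('wrist');p,d=read_camera('wrist')
    cv2.imwrite(f'pics/{name}.png',grid(ortho(p,c,x-r,x+r,y-r,y+r,z,s),x+r,y+r,s,.02))
    P=cloud(d,c);q=P[(P[...,2]>lo)&(P[...,2]<hi)&(abs(P[...,0]-x)<.08)&(abs(P[...,1]-y)<.08)&(d>0)][:,:2]
    print(len(q),cv2.minAreaRect((q*1000).astype(np.float32)) if len(q) else 0)
E
python3 -c "
from h import *
wlook('w1',.453,-.332,.06,.052,.07)"
```

```text
4892 ((451.49859619140625, -332.4617614746094), (67.85261535644531, 37.14396286010742), 55.672645568847656)
```

View pics/w1.png

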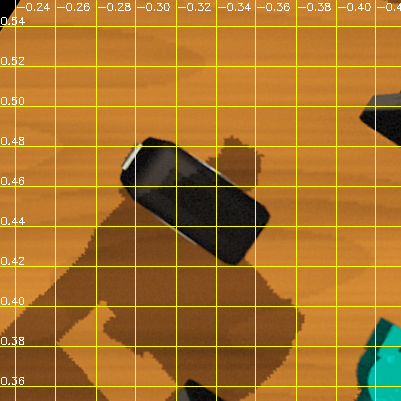

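The wrist view confirms the tape at (.4515,-.3325) with yaw .97. I'll grasp it.

servo_tool --increments '[[0,[-1,0,-60],-0.015],[0,[-1,0,-110],-0.015],[0,[-1,0,-131],-0.015],[0,[-1,0,-131],-0.015],[1,[-1,0,-131],-0.015],[1,[-1,0,-131],-0.015],[1,[-1,0,-131],-0.015],[1,[-1,0,-131],-0.015],[1,[-1,0,-131],-0.015],[1,[-1,0,-131],-0.015],[1,[-1,0,-131],-0.015],[1,[-1,0,-131],-0.015],[1,[-1,0,-125],-0.015],[1,[-1,0,-100],-0.015],[1,[-1,0,-40],-0.015],[1,[-1,0,0],-0.015],[1,[-1,0,0],-0.015]]' --squeeze 50

```text
time_s: 3.58
eef_pos: [0.453, -0.3331, 0.1794]
tcp_rot: [2.768, 1.473, 0.002]
force: [0.3, -0.3, -3.4]
grip_width: 0.0353
grip_force: 50.8
```

servo_tool --increments '[[1,[30,52,0],-0.17],[1,[60,104,0],-0.34],[1,[90,156,0],-0.51],[1,[120,208,0],-0.68],[1,[150,260,0],-0.85],[1,[175,303,0],-1.02],[1,[190,328,0],-1.19],[1,[190,328,0],-1.357],[1,[190,328,-40],-1.357],[1,[190,328,-80],-1.357],[1,[190,328,-105],-1.357],[1,[190,328,-105],-1.357],[1,[190,328,-105],-1.357],[1,[190,328,-105],-1.357]]'

```text
time_s: 5.32
eef_pos: [0.6427, -0.0046, 0.0725]
tcp_rot: [-3.085, 0.592, -0.003]
force: [-0.3, -0.9, -2.1]
grip_width: 0.0356
grip_force: 50.6
```

```bash
python3 -c "
from h import *
s=get_state();print(s['eef_pos'],s['tcp_rot'],s['force'])"
```

```text
[ 0.64273866 -0.00458408  0.07250427] [-3.08527736  0.59205002 -0.00315288] [-0.34419229 -0.94203743 -2.06985843]
```

servo_tool --increments '[[1,[-1,0,-10],0],[1,[-1,0,-16],0],[1,[-1,0,-17],0],[1,[-1,0,-18],0],[1,[-1,0,-18],0]]'

```text
time_s: 5.95
eef_pos: [0.6413, -0.0045, 0.0545]
tcp_rot: [3.085, -0.592, 0.001]
force: [-4.0, 0.9, 8.8]
grip_width: 0.0356
grip_force: 52.0
```

servo_tool --increments '[[0.3,[0,0,0],0],[0,[0,0,0],0],[0,[0,0,0],0],[0,[0,0,0],0],[0,[0,0,15],0],[0,[0,0,45],0],[0,[0,0,100],0],[0,[-50,-36,105],0.15],[0,[-100,-72,105],0.3],[0,[-150,-108,105],0.379],[0,[-209,-148,105],0.379],[0,[-209,-148,105],0.379],[0,[-209,-148,105],0.379]]'

```text
time_s: 7.58
eef_pos: [0.4327, -0.1529, 0.1592]
tcp_rot: [3.141, -0.002, 0.003]
force: [0.7, 0.3, -0.2]
grip_width: 0.0856
grip_force: 0.0
```

```bash
python3 -c "
from h import *
s=get_state();print(s['eef_pos'],s['tcp_rot'])
wlook('w2',.432,-.1525,.04,.034,.046)"
```

```text
[ 0.43268096 -0.15288106  0.15922513] [ 3.14075482e+00 -2.16305513e-03  2.60715321e-03]
1229 ((428.25372314453125, -153.63731384277344), (27.11518096923828, 27.600793838500977), 71.1258316040039)
```

servo_tool --increments '[[0.2,[-4,-1,-60],0],[0.2,[-4,-1,-110],0],[0.2,[-4,-1,-123],0],[0.3,[-4,-1,-123],0],[1,[-4,-1,-123],0],[1,[-4,-1,-123],0],[1,[-4,-1,-123],0],[1,[-4,-1,-123],0],[1,[-4,-1,-123],0],[1,[-4,-1,-123],0],[1,[-4,-1,-123],0],[1,[-4,-1,-123],0],[1,[-4,-1,-123],0],[1,[-4,-1,-118],0],[1,[-4,-1,-90],0],[1,[-4,-1,-40],0],[1,[-4,-1,-20],0],[1,[-4,-1,-20],0]]' --squeeze 40

```text
time_s: 9.88
eef_pos: [0.4287, -0.1538, 0.1399]
tcp_rot: [3.139, -0.0, 0.005]
force: [-0.7, -0.2, -1.1]
grip_width: 0.0265
grip_force: 39.5
```

servo_tool --increments '[[1,[50,-24,0],0],[1,[106,-50,0],0],[1,[162,-76,0],0],[1,[226,-106,0],0],[1,[226,-106,0],0],[1,[226,-106,-40],0],[1,[226,-106,-75],0],[1,[226,-106,-85],0],[1,[226,-106,-90],0],[1,[226,-106,-93],0],[1,[226,-106,-95],0],[1,[226,-106,-95],0]]'

```text
time_s: 11.38
eef_pos: [0.6546, -0.2597, 0.0449]
tcp_rot: [3.14, -0.0, 0.003]
force: [-2.1, 1.1, 5.1]
grip_width: 0.027
grip_force: 40.1
```

servo_tool --increments '[[0.4,[0,0,0],0],[0.2,[0,0,0],0],[0.2,[0,0,0],0],[0.2,[0,0,15],0],[0.2,[0,0,60],0],[0.2,[0,0,118],0],[0.2,[-40,48,118],0.1],[0.2,[-80,96,118],0.175],[0.2,[-120,144,118],0.175],[0.2,[-160,192,118],0.175],[0.2,[-200,240,118],0.175],[0.2,[-224,265,118],0.175],[0.2,[-224,265,118],0.175],[0.2,[-224,265,118],0.175]]'

```text
time_s: 13.12
eef_pos: [0.4312, 0.005, 0.1621]
tcp_rot: [3.129, 0.274, 0.003]
force: [-0.6, 1.1, -0.2]
grip_width: 0.0685
grip_force: 0.0
```

```bash
cat >> h.py <<'E'
def wsp(name,x,y,z,r,fn=lambda o:o[...,0]>100,S=2000):
    c=get_calibration('wrist');p,d=read_camera('wrist')
    o=ortho(p,c,x-r,x+r,y-r,y+r,z,S)
    n,l,st,ce=cv2.connectedComponentsWithStats(fn(o).astype(np.uint8))
    i=1+st[1:,4].argmax();b=cv2.minAreaRect(np.argwhere(l==i)[:,::-1].astype(np.float32))
    print('centre',x+r-b[0][1]/S,y+r-b[0][0]/S,'size',np.array(b[1])/S,'angle',b[2],'n',st[i,4])
    cv2.drawContours(o,[cv2.boxPoints(b).astype(int)],-1,(0,255,0),2)
    cv2.imwrite(f'pics/{name}.png',o)
E
python3 -c "
from h import *
s=get_state();print(s['eef_pos'],s['tcp_rot'])
wsp('w3',.43,.006,.012,.13)"
```

```text
[0.43124161 0.00495556 0.16209447] [3.12878231 0.27401575 0.00324604]
centre 0.4361606597900391 0.007617218017578142 size [0.16267723 0.04057601] angle 79.9393081665039 n 14361
```

View pics/w3.png

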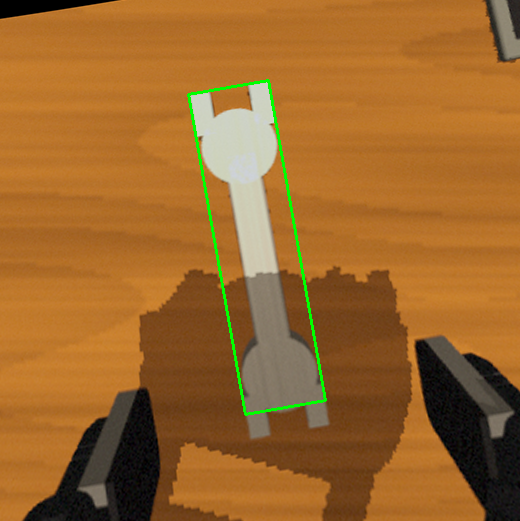

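The wrist view shows the spanner ends at (229,88) and (289,431), which puts the centre at (.430,.0065) with yaw .173. That matches the scene estimate. I'll grasp it.

servo_tool --increments '[[0.5,[0,1,-60],0],[0.5,[0,1,-110],0],[0.5,[0,1,-128],0],[0.5,[0,1,-132],0],[0.5,[0,1,-132],0],[1,[0,1,-132],0],[1,[0,1,-132],0],[1,[0,1,-132],0],[1,[0,1,-132],0],[1,[0,1,-132],0],[1,[0,1,-132],0],[1,[0,1,-132],0]]' --squeeze 60

```text
time_s: 14.68
eef_pos: [0.4308, 0.0062, 0.0304]
tcp_rot: [3.129, 0.275, 0.003]
force: [0.1, -0.4, 7.5]
grip_width: 0.0156
grip_force: 58.7
```

servo_tool --increments '[[1,[0,0,5],0],[1,[0,0,30],0],[1,[0,0,80],0],[1,[40,-26,80],0.03],[1,[90,-59,80],0.06],[1,[140,-92,80],0.06],[1,[180,-118,80],0.06],[1,[204,-133,80],0.06],[1,[204,-133,60],0.06],[1,[204,-133,40],0.06],[1,[204,-133,25],0.06],[1,[204,-133,25],0.06],[1,[204,-133,25],0.06]]'

```text
time_s: 16.3
eef_pos: [0.6347, -0.1266, 0.0552]
tcp_rot: [3.119, 0.368, 0.002]
force: [-0.1, 0.1, -1.2]
grip_width: 0.0157
grip_force: 59.0
```

```bash
python3 - <<'E'
from h import *
s=get_state();print(s['eef_pos'],s['tcp_rot'],s['force'])
p,d=read_camera('scene');c=get_calibration('scene')
o=cv2.resize(p[190:330,120:400],(800,400),interpolation=cv2.INTER_CUBIC);cv2.imwrite('pics/s1.png',o)
E
```

```text
[ 0.63465039 -0.12660053  0.05517349] [3.11935720e+00 3.68075806e-01 1.79039034e-03] [-0.11713798  0.05010994 -1.16522183]
```

View pics/s1.png

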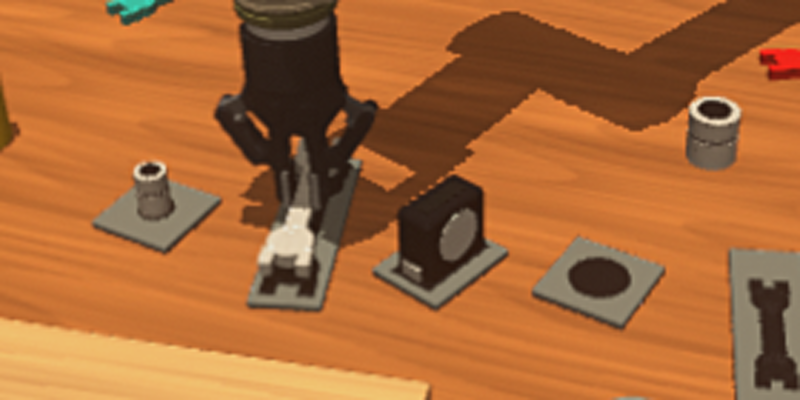

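The spanner is held level above its pad. The small socket and tape stand upright on theirs. I'll lower the spanner.

servo_tool --increments '[[1,[0,0,-10],0],[1,[0,0,-15],0],[1,[0,0,-16],0],[1,[0,0,-17],0],[1,[0,0,-18],0],[1,[0,0,-18],0]]'

```text
time_s: 17.1
eef_pos: [0.6341, -0.1264, 0.0384]
tcp_rot: [3.12, 0.368, 0.0]
force: [-7.1, 1.8, 16.1]
grip_width: 0.0156
grip_force: 61.1
```

servo_tool --increments '[[0.6,[0,0,0],0],[0.4,[0,0,0],0],[0.4,[0,0,0],0],[0.4,[0,0,10],0],[0.3,[0,0,60],0],[0.1,[0,0,125],0],[0,[-35,50,125],-0.1],[0,[-70,100,125],-0.2],[0,[-105,150,125],-0.235],[0,[-140,200,125],-0.235],[0,[-175,250,125],-0.235],[0,[-212,303,125],-0.235],[0,[-212,303,125],-0.235],[0,[-212,303,125],-0.235]]'

```text
time_s: 18.85
eef_pos: [0.4228, 0.1764, 0.1619]
tcp_rot: [3.142, 0.001, 0.002]
force: [0.3, 0.1, 0.2]
grip_width: 0.0855
grip_force: 0.0
```

```bash
python3 -c "
from h import *
s=get_state();print(s['eef_pos'],s['tcp_rot'])
wlook('w4',.422,.177,.05,.045,.056)"
```

```text
[0.42277512 0.17642629 0.16189549] [3.14157000e+00 6.81280980e-04 2.27408994e-03]
3493 ((421.4754943847656, 176.5540008544922), (45.23232650756836, 45.37394332885742), 81.74954223632812)
```

servo_tool --increments '[[0,[0,0,-60],0],[0,[0,0,-110],0],[0,[0,0,-125],0],[0,[0,0,-125],0],[1,[0,0,-125],0],[1,[0,0,-125],0],[1,[0,0,-125],0],[1,[0,0,-125],0],[1,[0,0,-125],0],[1,[0,0,-125],0],[1,[0,0,-125],0],[1,[0,0,-120],0],[1,[0,0,-90],0],[1,[0,0,-30],0],[1,[0,0,-30],0]]' --squeeze 60

```text
time_s: 20.78
eef_pos: [0.4238, 0.1769, 0.135]
tcp_rot: [-3.14, -0.0, -0.013]
force: [-0.1, -0.9, -3.2]
grip_width: 0.0449
grip_force: 62.2
```

servo_tool --increments '[[1,[50,-13,0],0],[1,[100,-26,0],0],[1,[155,-40,0],0],[1,[204,-53,0],0],[1,[204,-53,0],0],[1,[204,-53,-40],0],[1,[204,-53,-70],0],[1,[204,-53,-82],0],[1,[204,-53,-86],0],[1,[204,-53,-88],0],[1,[204,-53,-89],0],[1,[204,-53,-89],0]]'

```text
time_s: 22.28
eef_pos: [0.6255, 0.1238, 0.0455]
tcp_rot: [3.141, 0.001, 0.0]
force: [-12.2, -0.9, 15.2]
grip_width: 0.0446
grip_force: 63.8
```

servo_tool --increments '[[0.3,[0,0,0],0],[0,[0,0,0],0],[0,[0,0,0],0],[0,[0,0,10],0],[0,[0,0,60],0],[0.2,[0,0,118],0],[0.4,[-40,45,118],0.12],[0.5,[-80,90,118],0.247],[0.5,[-120,134,118],0.247],[0.5,[-160,178,118],0.247],[0.5,[-190,212,118],0.247],[0.5,[-190,212,118],0.247],[0.5,[-190,212,118],0.247]]'

```text
time_s: 23.9
eef_pos: [0.4368, 0.3352, 0.1608]
tcp_rot: [-3.118, -0.387, -0.001]
force: [0.8, 0.0, -0.7]
grip_width: 0.0425
grip_force: 0.0
```

```bash
python3 -c "
from h import *
s=get_state();print(s['eef_pos'],s['tcp_rot'])
wsp('w5',.436,.335,.01,.1)"
```

```text
[0.43683505 0.33521902 0.16077768] [-3.11766983e+00 -3.86683029e-01 -1.45364531e-03]
centre 0.4357941131591797 0.33582351684570316 size [0.11447681 0.02764906] angle 75.96376037597656 n 7814
```

View pics/w5.png

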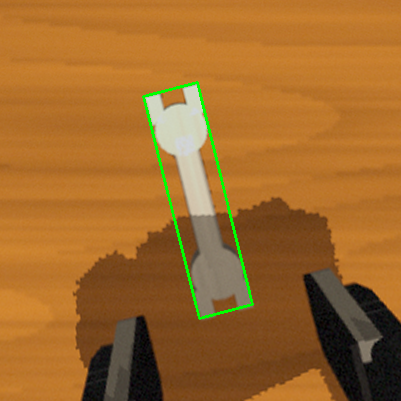

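The box fits the small spanner: centre (.4358,.3358), yaw .245. I'll grasp it.

servo_tool --increments '[[0.5,[0,0,-60],0],[0.5,[0,0,-110],0],[0.5,[0,0,-128],0],[0.5,[0,0,-132],0],[0.5,[0,0,-132],0],[1,[0,0,-132],0],[1,[0,0,-132],0],[1,[0,0,-132],0],[1,[0,0,-132],0],[1,[0,0,-132],0],[1,[0,0,-132],0],[1,[0,0,-132],0]]' --squeeze 50

```text
time_s: 25.45
eef_pos: [0.4368, 0.3356, 0.0294]
tcp_rot: [-3.117, -0.387, -0.003]
force: [-1.7, -0.8, 6.4]
grip_width: 0.0106
grip_force: 49.2
```

servo_tool --increments '[[1,[0,0,5],0],[1,[0,0,30],0],[1,[0,0,80],0],[1,[50,-17,80],-0.03],[1,[105,-35,80],-0.05],[1,[160,-53,80],-0.05],[1,[214,-71,80],-0.05],[1,[214,-71,80],-0.05],[1,[214,-71,40],-0.05],[1,[214,-71,18],-0.05],[1,[214,-71,11],-0.05],[1,[214,-71,9],-0.05],[1,[214,-71,8],-0.05],[1,[214,-71,7],-0.05],[1,[214,-71,7],-0.05]]'

```text
time_s: 27.32
eef_pos: [0.6506, 0.2647, 0.0374]
tcp_rot: [-3.126, -0.309, -0.003]
force: [-3.6, 0.2, 7.0]
grip_width: 0.0109
grip_force: 49.9
```

servo_tool --increments '[[0.6,[0,0,0],0],[0.4,[0,0,0],0],[0.4,[0,0,0],0],[0.4,[0,0,10],0],[0.4,[0,0,60],0],[0.4,[0,0,120],0],[0.4,[-60,20,170],0],[0.4,[-120,40,200],0],[0.4,[-180,60,200],0],[0.4,[-240,80,200],0],[0.4,[-240,80,200],0],[0.4,[-240,80,200],0]]'

```text
time_s: 28.82
eef_pos: [0.4097, 0.3449, 0.2362]
tcp_rot: [-3.126, -0.311, -0.002]
force: [0.5, -0.6, -0.7]
grip_width: 0.0515
grip_force: 0.0
```

```bash
python3 - <<'E'
from h import *
p,d=read_camera('scene');c=get_calibration('scene');np.savez('sceneE.npz',p=p,d=d)
o=ortho(p,c,.52,.78,-.32,.34,.018,1200);cv2.imwrite('pics/e1.png',o)
P=cloud(d,c);S=2000
def box(n,lo,hi,x,y,r):
    q=P[(P[...,2]>lo)&(P[...,2]<hi)&(abs(P[...,0]-x)<r)&(abs(P[...,1]-y)<r)][:,:2]
    print(n,len(q),np.round(cv2.minAreaRect((q*1000).astype(np.float32))[0],1),np.round(cv2.minAreaRect((q*1000).astype(np.float32))[1:][0],1),cv2.minAreaRect((q*1000).astype(np.float32))[2])
box('tape',.06,.078,.6414,-.0044,.06);box('ss',.042,.054,.6545,-.259,.04);box('bs',.053,.064,.626,.1232,.045)
for n,z,x,y,r in(('bigsp',.02,.6342,-.126,.11),('smsp',.018,.6496,.2643,.08)):
    o=ortho(p,c,x-r,x+r,y-r,y+r,z,S);k=(o[...,0]>125).astype(np.uint8)
    nn,l,st,ce=cv2.connectedComponentsWithStats(k);i=1+st[1:,4].argmax()
    b=cv2.minAreaRect(np.argwhere(l==i)[:,::-1].astype(np.float32));print(n,x+r-b[0][1]/S,y+r-b[0][0]/S,np.array(b[1])/S,b[2])
E
```

```text
tape 336 [643.9  -3.3] [35.9 70. ] 67.12882995605469
ss 78 [ 655.9 -258.9] [27.3 27.6] 82.31988525390625
bs 235 [626.4 124.4] [48.1 42.3] 14.817829132080078
bigsp 0.6340774871826171 -0.12714754486083985 [0.17643988 0.04166394] 76.66619873046875
smsp 0.6492062011718749 0.26502267150878905 [0.11758764 0.02774686] 78.74629211425781
```

View pics/e1.png

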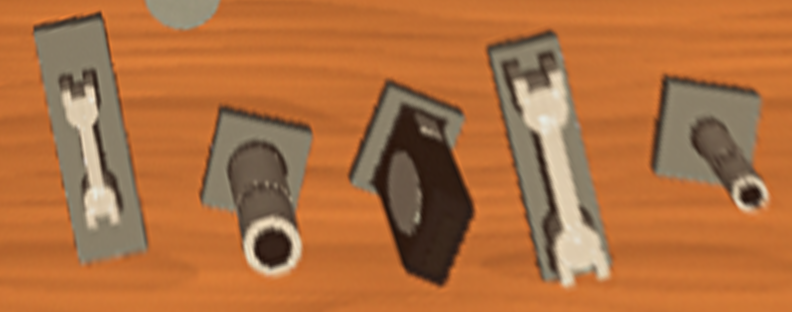

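The final view shows every tool on its own silhouette within about 3 mm, aligned, flat or upright. The arm is clear of everything.

```bash
python3 -c "
from workcell import *
print(sign_off())"
```

```text
the job is handed in; nothing more can be done
None
```

All five tools are on their matching pads, within about 3 mm of centre in the last camera check, and the job was handed in at about 29 s; no verdict was returned.

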